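# Refill the tablet doser and set its rate dial

### The arm

A 7-joint arm with a two-finger parallel gripper is mounted at the origin on the work surface. World frame = base frame: x ahead of the robot, y to its left, z up, the work surface at z = 0. Lengths are in m, angles in rad, forces in N, time in s.
With the tool pointing down it reaches from about 0.35 to 0.9 m from the base axis. Payload 8.1 kg.
Tool frame: the origin (TCP) lies between the finger pads; the fingertips stand 11 mm ahead of it and the grasp point (between the pads) lies 8 mm behind it; z points along the fingers, y is the line along which they close (so a half turn about z gives the same grasp; the last joint's range is limited). The gripper opens to 92 mm and grips with 3 to 60 N. Pads are 19 mm wide; open, the fingers measure 130 mm over their backs; the gripper's body (75 mm by 190 mm) begins 47 mm behind the grasp point.
Start: joints at [-1.43, 0.434, 0.025, 1.573, -0.012, 1.134, -0.075], TCP at [0.151, 0.607, 0.238] pointing down, gripper open.
Joint ranges: [-2.62, 2.62], [-0.44, 2.09], [-1.27, 1.32], [0.08, 2.57], [-1.32, 4.46], [0.12, 2], [-2.74, 2.74]. Speed limits (rad/s): [2.22, 2.22, 3.01, 3.01, 3.14, 3.14, 3.14].

### API

Orientations are given as a rotation vector (axis times angle).
In Python, from cell import observe, get_image, camera_params, sign_off gives the robot as it stands.
- The arm moves only by the shell command python3 -m pendant 'ROWS' [FORCE]. ROWS is JSON, one flat list of numbers, 7 for each row, row after row: the shift along the tool's x, y, z in m, then the turn, a rotation vector about the tool's x, y, z in rad, then the finger opening in m, from 0 to 0.0918. In form: [dx, dy, dz, rx, ry, rz, jaw, dx, dy, dz, rx, ry, rz, jaw, ...]. A call has 1 to 10 rows; each row shifts and turns the commanded pose from where the row before left it, along the tool's axes as they then stand; what a row does not reach is not made up. A row lasts 1/8 s, in which the tool goes at most 62.5 mm and 10.7 degrees, less where a joint would pass 70% of its speed; a pose out of reach is approached as far as the arm can. A call is refused whole if a number of a shift passes 0.0625 or a number of a turn 0.188, either way. A call with a gripper value outside its range is refused whole. The fingers move at their own pace and stop on an object; FORCE is the grip in N (left out, the last holds). Time passes only in rows, so rows that do not move let the fingers close. It gives the time, the measured TCP pose, the force, the opening and the grip force at its end, in the units of the state.
- observe(): the state, without advancing time (a new reading comes with each control period).
- get_image(name): name is "scene" or "top" or "wrist"; returns the picture (384x512x3 uint8, red, green, blue); there is no depth.
- camera_params(name): a dict with "intrinsics" (3x3 intrinsics, pixels), "eye" and "rotation" of the camera in the world; the wrist camera has in their place "T_tool_cam" (4x4, takes a point from camera to tool coordinates, whose origin is the TCP and whose axes are the flange's). Camera axes: x right, y down, z forward; pixel columns grow to the right and rows downward; lengths in m; the calibration is good to about 2 mm. A picture is of the moment at which its call begins: read the wrist's pose just before it. camera_params takes no time and is no camera call.
- sign_off(): hands the job in; it is judged then, once.
The state is a dict: "clock": time; "joints": joint angles; "dq": joint speeds; "joint_efforts": joint torques, N m; "position": TCP position; "ee_rot": TCP orientation; "force": force on the tool from outside, world axes, zero at the start; "ft_torque": the same for the moment, N m; "width": opening from 0.0 (shut) to 1.0 (fully open); "gripper_force": force on a finger pad.
Only numpy, scipy, OpenCV 4.12 (cv2) and the standard library are available. Lean on these libraries where they do the work, as an engineer would, in place of code of your own. Each camera call takes 0.05 s, during which the arm holds its last target. There are 200 camera calls.

### The job

Refill the tablet doser: take the cap off its clear tube and set it aside, drop every white media puck on the bench into the tube so that they stack flat one on another, and put the cap back fully on. Also turn the rate dial until its pointer lines up with the index tab on the dial box. Leave the wash bottle, the multimeter and the tape roll where they are.

Things in the scene. Friction and masses are not known exactly. Their poses are not given: they have to be found in the camera images.
- doser: Tablet doser fixed to the bench: white base plate 100 x 265 x 12 mm (own x -50..50, y -55..210) with a clear upright tube and a white dial box. Origin: on the tube's axis at bench level, z up. The dial box is 96 x 96 mm about the dial's axis, which stands at own (0, 155) mm; box top at z 48 mm
- tube_floor (a point): centre of the floor inside the clear tube, 15 mm above the bench (the first puck's underside rests here). The bore is 35.5 mm, the outside 41.5 mm
- tube_mouth (a point): centre of the tube's rim, 190 mm above the bench and 175 above the tube floor. A grey funnel lip narrows from a 50 mm opening at the rim (57 mm outside) to the 35.5 mm bore 12 mm below the rim
- cap: The tube's loose grey cap, about 60 g, at the start on the tube. From its origin (underside centre) up: plug 32 mm across, 18 mm deep, edge tapered to 28 mm; flange 62 mm across, z 18..24; plain round handle 22 mm across, z 24..50. Fully on, the flange lies on the rim, origin 172 mm above the doser's. Off the tube it stands on its plug
- dial (a joint): Rate dial's angle, rad, growing counter-clockwise from above, stops at 0 and 3.2; stays where left (friction 0.05 N m). At q the pointer points q - 1.5 rad from the doser's x axis towards its y. On the box top: black disc 48 mm across, 14 high; on it a straight grip bar 46 long, 12 wide, 24 high (its top 86 mm above the bench), along the pointer's line
- dial_pointer (a point): tip of the dial's black pointer, 34 mm from the dial's axis, 5 mm above the box top (the pointer is a black bar 4 mm wide that sticks out of the disc on one side; a white stripe on the grip bar's top marks the same side)
- index: The index tab, a dark steel tab 10 x 7 x 9 mm fixed on the dial box top, 36 to 46 mm from the dial's axis. The origin is on the dial's axis at the box top, and the tab lies along its own +x. Where it stands round the dial differs from start to start, between 0 and 1.4 rad from the doser's own x axis
- index_mark (a point): the point just inside the index tab, 34 mm from the dial's axis, that the pointer tip must come to
- wash_bottle: bystander: white wash bottle 68 mm across, 205 mm high with its spout, origin under its centre
- meter: bystander: red hand multimeter lying on its back, 150 (own x) x 75 x 40 mm, origin under its centre
- tape_roll: bystander: roll of tape lying flat, 84 mm across, 24 mm high, origin under its centre
- puck0: One of three to five (some are absent) equal hard white ceramic media pucks: plain cylinder 32 mm in diameter and 30 mm high, about 45 g, at the start standing on the bench on its flat end to the robot's right of the doser, at least 30 mm clear of the next. Origin: centre of its underside, z along its axis; the ends are alike
- puck1: One of three to five (some are absent) equal hard white ceramic media pucks: plain cylinder 32 mm in diameter and 30 mm high, about 45 g, at the start standing on the bench on its flat end to the robot's right of the doser, at least 30 mm clear of the next. Origin: centre of its underside, z along its axis; the ends are alike
- puck2: One of three to five (some are absent) equal hard white ceramic media pucks: plain cylinder 32 mm in diameter and 30 mm high, about 45 g, at the start standing on the bench on its flat end to the robot's right of the doser, at least 30 mm clear of the next. Origin: centre of its underside, z along its axis; the ends are alike
- puck3: One of three to five (some are absent) equal hard white ceramic media pucks: plain cylinder 32 mm in diameter and 30 mm high, about 45 g, at the start standing on the bench on its flat end to the robot's right of the doser, at least 30 mm clear of the next. Origin: centre of its underside, z along its axis; the ends are alike
- puck4: One of three to five (some are absent) equal hard white ceramic media pucks: plain cylinder 32 mm in diameter and 30 mm high, about 45 g, at the start standing on the bench on its flat end to the robot's right of the doser, at least 30 mm clear of the next. Origin: centre of its underside, z along its axis; the ends are alike
Mind the look-alikes: they are no part of the job. What is shaped like the puck4 but orange or red is not meant. Of the things like the cap, leave any that is pink; of the rest the larger one is meant.

How it is judged:
On the way, in this order (a step that is already met when the one before it is completed fails the run):
1. the cap is off the tube and clear of it (horizontal distance between cap and tube_mouth above 0.06 m), for 0.2 s.
2. every puck lies flat in the tube (horizontal distance between each of puck0, puck1, puck2, puck3, puck4 and tube_floor below 0.008 m and z of each of puck0, puck1, puck2, puck3, puck4 in the frame of doser below 0.172 m and angle between the z axis of each of puck0, puck1, puck2, puck3, puck4 and the z axis of doser, either way round below 0.12 rad and linear speed of each of puck0, puck1, puck2, puck3, puck4 below 0.02 m/s), for 0.3 s.
3. the cap is fully back on the tube (all of step 2 and horizontal distance between cap and tube_mouth below 0.005 m and z of cap in the frame of doser between 0.168 and 0.175 m and angle between the z axis of cap and the z axis of doser, either way round below 0.08 rad and linear speed of cap below 0.02 m/s), for 0.3 s.
At the end, for the whole second after the job is handed in: All pucks present in the tube (axis within 8 mm and 0.12 rad of the tube's), cap fully on (3 mm in height, 5 mm off centre, 0.08 rad), all at rest; pointer tip within 5 mm (8 degrees) of the index mark. Bystanders moved under 40 mm and not tipped (all of step 3 and horizontal distance between dial_pointer and index_mark below 0.005 m and velocity of joint dial between -0.05 and 0.05 rad/s); the robot touches nothing.
It fails at once if the wash bottle is moved more than 40 mm or tipped over (distance of wash_bottle from where it was at the start of the episode above 0.04 m or angle between wash_bottle's own z axis and vertical above 0.5 rad).
It fails at once if the red multimeter is moved more than 40 mm or tipped over (distance of meter from where it was at the start of the episode above 0.04 m or angle between meter's own z axis and vertical above 0.5 rad).
It fails at once if the tape roll is moved more than 40 mm or tipped over (distance of tape_roll from where it was at the start of the episode above 0.04 m or angle between tape_roll's own z axis and vertical above 0.5 rad).
Of puck0, puck1, puck2, puck3, puck4 only 3 to 5 are there at a start; the rules pass over those that are not, and their reading is None.
At some moment in a run one of puck0, puck1, puck2, puck3, puck4 may be knocked a few centimetres aside while the robot is not near it.
It also fails if it takes over 210 s, if anything falls off the work surface, if the arm or the gripper's body presses on something with over 40 N, if the wrist force passes 120 N, or if a joint passes its speed limit or range.

## Working session

There is one attempt and no reset: what is moved stays moved. The work goes in short steps, Python scripts to look and compute and a shell command to move; the robot and the scene stay as the last step left them, time stands still between calls to the robot, and variables do not carry over. Pictures are saved under pics/ and viewed, at most 14 in all, crops included, and the job is handed in when it is done.

```bash
ls; mkdir -p pics
python3 - <<'E'
from cell import *
import cv2,json
s=observe();print(s)
for n in("scene","top"):
    cv2.imwrite(f"pics/{n}0.png",cv2.cvtColor(get_image(n),cv2.COLOR_RGB2BGR));print(n,camera_params(n))
print(camera_params("wrist"))
E
```

```text
pics
{'clock': 0.0, 'joints': array([-1.42959547,  0.43521808,  0.02498831,  1.5741169 , -0.01159639,
        1.13402537, -0.0751198 ]), 'dq': array([-0.00140903, -0.00057123,  0.00081676,  0.0019473 ,  0.0015145 ,
       -0.0004394 , -0.00042811]), 'joint_efforts': array([ 2.06208147e-04, -6.67886281e+01,  9.84951854e-01, -3.14448094e+01,
       -6.05825731e-02,  4.30242950e-02,  1.63061359e-04]), 'position': array([0.15081176, 0.60600086, 0.23694054]), 'ee_rot': array([-3.82167938e-01, -3.11821837e+00,  2.54806445e-03]), 'force': array([ 0.28094355,  0.16472932, -0.4463096 ]), 'ft_torque': array([-0.01140148,  0.00075709,  0.05808619]), 'gripper_force': 0.0, 'width': 1.0021401400680725}
scene {'intrinsics': array([[431.78497074,   0.        , 257.29510356],
       [  0.        , 431.78497074, 200.19654607],
       [  0.        ,   0.        ,   1.        ]]), 'eye': array([ 1.25154479, -0.40683937,  1.01351984]), 'rotation': array([-2.11642744, -1.20467544,  0.46701906])}
top {'intrinsics': array([[477.90464192,   0.        , 252.34150574],
       [  0.        , 477.90464192, 194.77682979],
       [  0.        ,   0.        ,   1.        ]]), 'eye': array([0.36181762, 0.03800008, 1.30953365]), 'rotation': array([-2.10101021,  2.13936137, -0.17861797])}
{'intrinsics': array([[293.00127501,   0.        , 255.30635677],
       [  0.        , 293.00127501, 194.72246222],
       [  0.        ,   0.        ,   1.        ]]), 'T_tool_cam': array([[-4.70446292e-05, -9.66238079e-01, -2.57650875e-01,
         6.98300409e-02],
       [ 9.99999994e-01, -2.07704478e-05, -1.04697612e-04,
        -7.06670491e-04],
       [ 9.58112956e-05, -2.57650879e-01,  9.66238074e-01,
        -1.47314841e-01],
       [ 0.00000000e+00,  0.00000000e+00,  0.00000000e+00,
         1.00000000e+00]])}
```

View pics/top0.png

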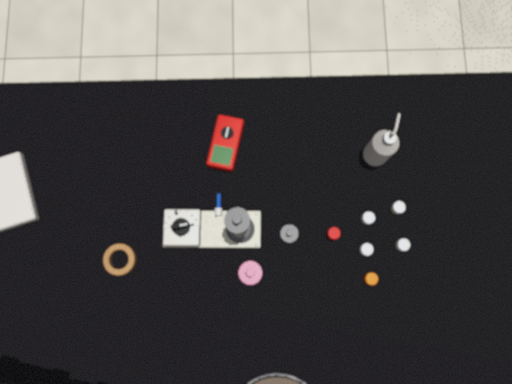

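View pics/scene0.png

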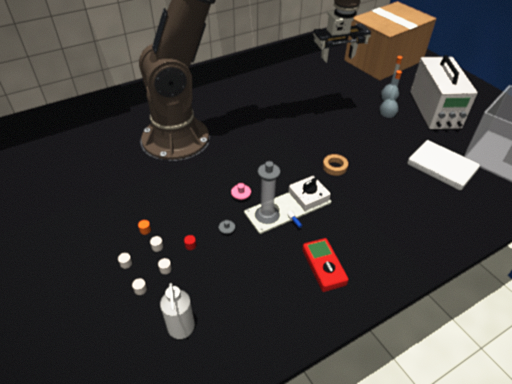

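The top view (up = +x, left = +y) shows four white pucks at about (369,217), (399,207), (367,249) and (404,244). The cap is on the tube near (237,218) and the dial near (181,227). Decoys: pink cap (250,272), small grey cap (289,233), and the red and orange pucks.

```bash
cat > h.py <<'E'
import numpy as np,cv2
from cell import *
from scipy.spatial.transform import Rotation as R
def cam(n,s=None):
    p=camera_params(n);K=p["intrinsics"]
    if n=="wrist":
        s=s or observe();T=np.eye(4);T[:3,:3]=R.from_rotvec(s["ee_rot"]).as_matrix();T[:3,3]=s["position"];T=T@p["T_tool_cam"];return K,T[:3,3],T[:3,:3]
    r=np.asarray(p["rotation"]);return K,p["eye"],(R.from_rotvec(r).as_matrix() if r.ndim==1 else r)
def ray(c,uv):
    K,e,M=c;d=M@np.linalg.inv(K)@[uv[0],uv[1],1];return e,d
def plane(c,uv,z):
    e,d=ray(c,uv);return e+d*(z-e[2])/d[2]
def proj(c,P):
    K,e,M=c;q=K@(M.T@(np.asarray(P)-e));return q[:2]/q[2]
def tri(c1,u1,c2,u2):
    A=[];b=[]
    for c,u in((c1,u1),(c2,u2)):
        e,d=ray(c,u);d=d/np.linalg.norm(d);P=np.eye(3)-np.outer(d,d);A.append(P);b.append(P@e)
    return np.linalg.lstsq(np.vstack(A),np.hstack(b),rcond=None)[0]
def blobs(m,amin=20,amax=1e5):
    n,l,st,ce=cv2.connectedComponentsWithStats(m.astype(np.uint8));return [(ce[i],st[i,4],st[i,:4]) for i in range(1,n) if amin<st[i,4]<amax]
E
python3 - <<'E'
from h import *
ct,cs=cam("top"),cam("scene")
im=cv2.imread("pics/top0.png").astype(int)
mn,mx=im.min(2),im.max(2)
w=(mn>130)&(mx-mn<40)
print("white")
for c,a,b in blobs(w,40,3000):
    if c[1]>100:print(c.round(1),a,b,plane(ct,c,.03).round(4))
g=(mn>60)&(mx<160)&(mx-mn<25)
print("grey")
for c,a,b in blobs(g,40,3000):
    if c[1]>100:print(c.round(1),a,b,plane(ct,c,.19).round(4))
for nm,uv in dict(plateA=(200.5,248),plateB=(262,248),plateC=(262,211)).items():print(nm,plane(ct,uv,.012).round(4))
for uv in((163,209),(200,209),(200,246),(163,246)):print("box",plane(ct,uv,.048).round(4))
# scene cap knob/handle
s=cv2.imread("pics/scene0.png").astype(int);
print("cap tri",tri(ct,(237,218),cs,(268,168)).round(4))
cv2.imwrite("pics/c0.png",np.hstack([cv2.resize(cv2.imread("pics/top0.png")[195:265,150:270],None,fx=5,fy=5,interpolation=2)]))
E
```

```text
white
[386.9 140. ] 566 [373 113  28  43] [ 0.7436 -0.3217  0.03  ]
[ 14.1 192.2] 2079 [  0 152  36  78] [0.6167 0.7074 0.03  ]
[398.9 206.4] 133 [393 200  13  13] [ 0.5571 -0.3416  0.03  ]
[368.6 217.1] 134 [363 211  13  13] [ 0.5297 -0.2584  0.03  ]
[289. 233.] 232 [281 225  17  17] [ 0.4908 -0.0433  0.03  ]
[403.6 244.1] 138 [398 238  13  13] [ 0.4557 -0.3467  0.03  ]
[366.9 249. ] 140 [361 243  13  13] [ 0.4445 -0.2486  0.03  ]
grey
[379.4 147.7] 566 [363 112  39  54] [ 0.6771 -0.2574  0.19  ]
[384.5 142.1] 56 [381 135  11  12] [ 0.6908 -0.2707  0.19  ]
[ 25.  192.7] 350 [  0 151  39  81] [0.5832 0.5972 0.19  ]
[398.1 207.5] 69 [391 200  16  15] [ 0.5302 -0.2919  0.19  ]
[225.9 228. ] 1042 [162 206 100  43] [0.4891 0.1149 0.19  ]
[367.7 217.1] 67 [361 210  16  15] [ 0.5086 -0.2191  0.19  ]
[181.2 226.6] 163 [171 218  22  18] [0.4945 0.2204 0.19  ]
[288.7 233.4] 134 [279 224  20  20] [ 0.4737 -0.0324  0.19  ]
[402.4 244.3] 69 [396 237  16  15] [ 0.4434 -0.2958  0.19  ]
[366.  249.2] 67 [359 242  16  15] [ 0.4336 -0.2106  0.19  ]
[276.4 377.4] 315 [247 372  60  12] [0.1533 0.0048 0.19  ]
plateA [0.4562 0.1964 0.012 ]
plateB [0.4532 0.0298 0.012 ]
plateC [0.5543 0.0278 0.012 ]
box [0.5594 0.2929 0.048 ]
box [0.5575 0.1937 0.048 ]
box [0.4589 0.1934 0.048 ]
box [0.4606 0.2912 0.048 ]
cap tri [0.5092 0.086  0.2061]
```

View pics/c0.png

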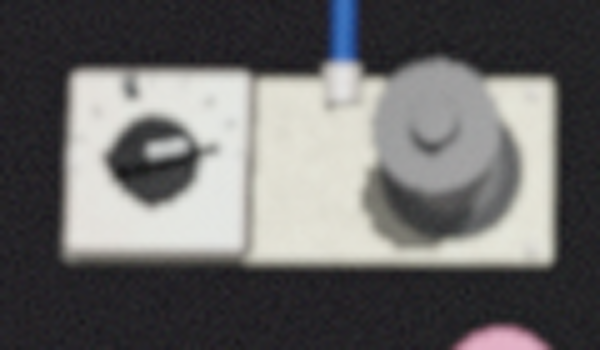

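```bash
python3 -m pendant '[0,0,-0.03,0,0,-0.122,0.0918, 0,0,-0.033,0,0,-0.122,0.0918]'; python3 -m pendant '[-0.032,-0.04,0,0,0,0,0.0918,-0.032,-0.04,0,0,0,0,0.0918,-0.032,-0.04,0,0,0,0,0.0918,-0.032,-0.04,0,0,0,0,0.0918,-0.032,-0.04,0,0,0,0,0.0918,-0.032,-0.04,0,0,0,0,0.0918,-0.032,-0.04,0,0,0,0,0.0918,-0.032,-0.04,0,0,0,0,0.0918,-0.032,-0.04,0,0,0,0,0.0918,-0.032,-0.04,0,0,0,0,0.0918]'
python3 -m pendant '[0,0,0,0,0,0,0.0918,0,0,0,0,0,0,0.0918,0,0,0,0,0,0,0.0918]'
python3 - <<'E'
from h import *
s=observe();print(s["position"],s["ee_rot"],s["joints"])
im=get_image("wrist");cv2.imwrite("pics/w1.png",cv2.cvtColor(im,cv2.COLOR_RGB2BGR))
np.save("w1.npy",np.r_[s["position"],s["ee_rot"]])
E
```

```text
clock: 0.35
position: [0.1507, 0.6059, 0.3005]
ee_rot: [0.007, -3.141, 0.004]
force: [0.1, 0.7, 0.1]
width: 1.005
gripper_force: 0.0
clock: 1.6
position: [0.4716, 0.2051, 0.3006]
ee_rot: [0.001, -3.141, 0.0]
force: [0.3, 0.2, 0.3]
width: 1.003
gripper_force: 0.0
clock: 1.98
position: [0.4701, 0.2078, 0.3006]
ee_rot: [0.004, -3.141, -0.0]
force: [-0.0, 0.5, -0.0]
width: 0.999
gripper_force: 0.0
[0.47010232 0.20776121 0.30055139] [ 3.63872052e-03 -3.14098219e+00 -3.52632070e-04] [-0.71409443  0.20004     0.23591493  1.75848342 -0.05058032  1.18934738
  1.1092605 ]
```

View pics/w1.png

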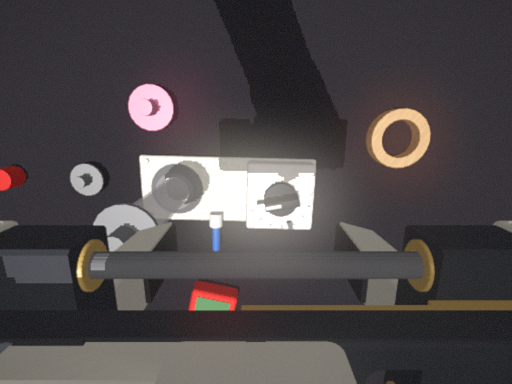

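```bash
python3 -m pendant '[-0.03,0,0,0,0,0,0.0918,-0.03,-0.02,0,0,0,0,0.0918,-0.03,-0.03,0,0,0,0,0.0918,0,0,0,0,0,0,0.0918,0,0,0,0,0,0,0.0918,0,0,0,0,0,0,0.0918]'
python3 - <<'E'
from h import *
p=np.load("w1.npy");c=cam("wrist",dict(position=p[:3],ee_rot=p[3:]))
for uv in((247,160),(315,160),(312,229),(248,227),(279,198)):print(plane(c,uv,.048).round(4))
s=observe();print(s["position"],s["ee_rot"])
im=get_image("wrist");cv2.imwrite("pics/w2.png",cv2.resize(cv2.cvtColor(im,cv2.COLOR_RGB2BGR)[:230,100:420],None,fx=2.5,fy=2.5,interpolation=2))
cv2.imwrite("pics/w2full.png",cv2.cvtColor(im,cv2.COLOR_RGB2BGR))
np.save("w2.npy",np.r_[s["position"],s["ee_rot"]])
E
```

```text
clock: 2.78
position: [0.5601, 0.1581, 0.3008]
ee_rot: [0.004, -3.141, -0.001]
force: [0.1, -0.7, -1.0]
width: 0.999
gripper_force: 0.0
[0.4574 0.1959 0.048 ]
[0.4572 0.289  0.048 ]
[0.5581 0.2902 0.048 ]
[0.5552 0.1969 0.048 ]
[0.5113 0.241  0.048 ]
[0.56010911 0.15809884 0.30075549] [ 3.81953241e-03 -3.14121078e+00 -1.13647166e-03]
```

View pics/w2.png

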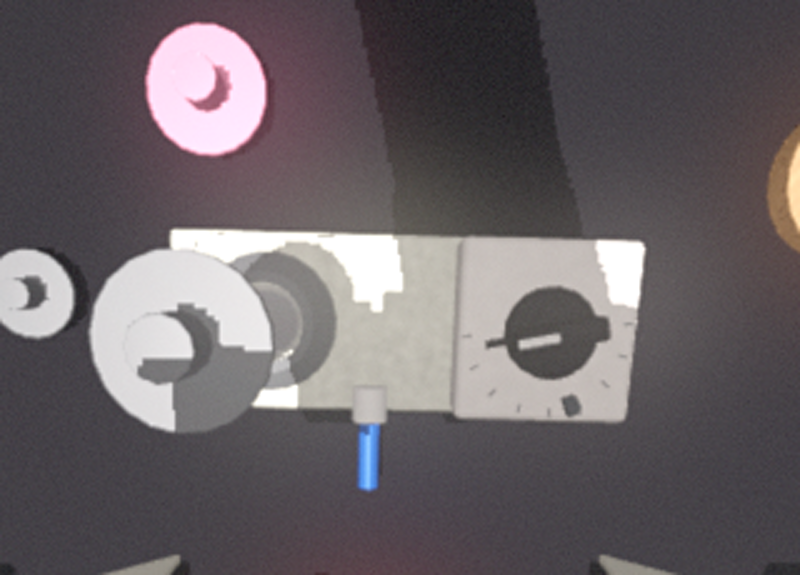

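The wrist view shows the dial disc at crop (551,332), pointer tip (487,345) and index tab (571,406). The cap flange circle is centred near (181,341).

Run:
```python
from h import *
p=np.load("w2.npy");c=cam("wrist",dict(position=p[:3],ee_rot=p[3:]))
f=lambda u,v,z:plane(c,(u/2.5+100,v/2.5),z)
box=[f(460,237,.048),f(645,242,.048),f(626,422,.048),f(455,416,.048)];print(np.round(box,4));bc=np.mean(box,0)
pl=f(170,229,.012);print("plate",pl)
print("disc",f(551,332,.062),"boxc",bc)
t=f(487,345,.053);i=f(571,406,.055)
for d in(f(551,332,.062),bc):
    for q in(t,i):print(np.hypot(*(q-d)[:2]),np.degrees(np.arctan2(*(q-d)[1::-1])))
stripe=[f(519,344,.086),f(560,337,.086)];print("stripe",stripe,np.degrees(np.arctan2(*(stripe[0]-stripe[1])[1::-1])))
print("cap",f(180.5,340.5,.196),f(158,342,.222))
for u in ((89,340),(272,340)):print(f(*u,.196))
```

```text
[[0.4627 0.1947 0.048 ]
 [0.4649 0.2908 0.048 ]
 [0.5594 0.2891 0.048 ]
 [0.5562 0.1945 0.048 ]]
plate [0.45630893 0.03463598 0.012     ]
disc [0.51005449 0.24168948 0.062     ] boxc [0.51079272 0.24229491 0.048     ]
0.032444123741022755 -76.99127896942784
0.0420863126665703 20.37930032222502
0.03287898181418242 -78.48237702071873
0.04118462939664789 19.947377844773953
stripe [array([0.51457257, 0.22121252, 0.086     ]), array([0.51118524, 0.24094905, 0.086     ])] -80.26134981889763
cap [0.50626248 0.08726166 0.196     ] [0.50506637 0.08762254 0.222     ]
[0.50616824 0.05635617 0.196     ]
[0.50602452 0.11819764 0.196     ]
```

```bash
python3 -m pendant '[0.025,0.042,0,0,0,0,0.045,0.025,0.042,0,0,0,0,0.045,0,0,0,0,0,0.171,0.045,0,0,0,0,0,0.171,0.045,0,0,0,0,0,0.171,0.045,0,0,0,0,0,0.171,0.045,0,0,0,0,0,0.171,0.045,0,0,0,0,0,0.171,0.045,0,0,0,0,0,0.171,0.045,0,0,0,0,0,0.171,0.045]'
python3 -m pendant '[0,0,0.05,0,0,0,0.045,0,0,0.05,0,0,0,0.045,0,0,0.04,0,0,0,0.045,0,0,0,0,0,0,0.045,0,0,0,0,0,0,0.045,0,0,0,0,0,0,0.045]'
cat > st.py <<'E'
from h import *
import sys
s=observe();M=R.from_rotvec(s["ee_rot"]).as_matrix();print(round(s["clock"],2),s["position"].round(4),"y-ang",np.degrees(np.arctan2(M[1,1],M[0,1])).round(2),"z",M[:,2].round(3),"F",s["force"].round(1),"w",round(s["width"]*91.8,1),"gf",round(s["gripper_force"],1),"j",s["joints"].round(2))
if len(sys.argv)>3:print("tool delta",(M.T@(np.array([float(a) for a in sys.argv[1:4]])-s["position"])).round(4))
E
python3 st.py .51 .242 .079
```

```text
clock: 4.08
position: [0.5103, 0.2413, 0.3009]
ee_rot: [-1.99, -2.431, -0.001]
force: [1.0, -0.3, 0.4]
width: 0.491
gripper_force: 0.0
clock: 4.82
position: [0.512, 0.2412, 0.1627]
ee_rot: [1.984, 2.435, 0.005]
force: [0.0, 0.4, -0.1]
width: 0.489
gripper_force: 0.0
4.83 [0.512  0.2412 0.1627] y-ang 11.64 z [ 0.003  0.002 -1.   ] F [ 0.   0.4 -0.1] w 44.9 gf 0.0 j [-0.86  0.43  0.46  1.84 -0.24  0.92 -0.1 ]
tool delta [ 0.001  -0.0021  0.0837]
```

```bash
python3 -m pendant '[0.001,-0.002,0.03,0,0,0,0.045,0,0,0.03,0,0,0,0.045,0,0,0.015,0,0,0,0.045,0,0,0.008,0,0,0,0.045,0,0,0,0,0,0,0.045,0,0,0,0,0,0,0.0,0,0,0,0,0,0,0,0,0,0,0,0,0,0,0,0,0,0,0,0,0,0,0,0,0,0,0,0]' 20; python3 st.py .51 .242 .079
```

```text
clock: 6.08
position: [0.5116, 0.2419, 0.0784]
ee_rot: [1.983, 2.432, 0.007]
force: [8.4, 2.7, -5.1]
width: 0.132
gripper_force: 20.0
6.08 [0.5116 0.2419 0.0784] y-ang 11.6 z [ 0.005  0.002 -1.   ] F [ 8.4  2.7 -5.1] w 12.1 gf 20.0 j [-0.82  0.54  0.4   1.92 -0.3   0.74 -0.04]
tool delta [ 0.0004 -0.0015 -0.0006]
```

```bash
python3 -m pendant '[0,0.0015,0,0,0,-0.12,0,0,0,0,0,0,-0.12,0,0,0,0,0,0,-0.12,0,0,0,0,0,0,-0.12,0,0,0,0,0,0,-0.12,0,0,0,0,0,0,-0.12,0,0,0,0,0,0,-0.12,0,0,0,0,0,0,-0.12,0,0,0,0,0,0,-0.12,0,0,0,0,0,0,-0.12,0]' ;
python3 -m pendant '[0,0,0,0,0,-0.13,0,0,0,0,0,0,-0.13,0,0,0,0,0,0,-0.13,0,0,0,0,0,0,-0.13,0,0,0,0,0,0,0,0,0,0,0,0,0,0,0,0,0,0,0,0,0,0]';python3 st.py .511 .242 .079
```

```text
clock: 7.32
position: [0.5123, 0.2425, 0.0784]
ee_rot: [0.257, 3.127, 0.004]
force: [5.8, 2.8, -2.0]
width: 0.126
gripper_force: 20.0
clock: 8.2
position: [0.5123, 0.2429, 0.0784]
ee_rot: [-0.55, 3.089, 0.003]
force: [5.1, 4.2, -4.1]
width: 0.127
gripper_force: 20.0
8.2 [0.5123 0.2429 0.0784] y-ang 110.19 z [ 0.004  0.003 -1.   ] F [ 5.1  4.2 -4.1] w 11.6 gf 20.0 j [-0.48  0.52 -0.07  1.89  0.06  0.73  1.33]
tool delta [ 0.0015 -0.0004 -0.0006]
```

```bash
python3 -m pendant '[0,0,0,0,0,0,0.035,0,0,0,0,0,0,0.035,0,0,-0.02,0,0,0,0.035,0,0,-0.05,0,0,0,0.035,0,0,-0.05,0,0,0,0.035,0,0,-0.05,0,0,0,0.045,0,0,-0.05,0,0,0,0.045,0,0,0,0,0,0.176,0.045,0,0,0,0,0,0.176,0.045,-0.024,-0.043,0,0,0,0,0.045]';
python3 -m pendant '[-0.024,-0.043,0,0,0,0,0.045,0,0,0,0,0,0,0.045,0,0,0,0,0,0,0.045,0,0,0,0,0,0,0.045]'
python3 - <<'E'
from h import *
s=observe();print(s["position"],s["ee_rot"])
im=get_image("wrist");cv2.imwrite("pics/w3.png",cv2.resize(cv2.cvtColor(im,cv2.COLOR_RGB2BGR)[:230,100:420],None,fx=2.5,fy=2.5,interpolation=2))
np.save("w3.npy",np.r_[s["position"],s["ee_rot"]])
E
```

```text
clock: 9.45
position: [0.5324, 0.2021, 0.2977]
ee_rot: [0.006, -3.14, -0.003]
force: [0.6, -0.7, 0.3]
width: 0.492
gripper_force: 0.0
clock: 9.95
position: [0.5575, 0.1568, 0.2976]
ee_rot: [0.003, -3.141, -0.001]
force: [-0.3, -0.3, 0.1]
width: 0.486
gripper_force: 0.0
[0.5575236  0.15680481 0.29762931] [ 3.36366922e-03 -3.14100183e+00 -8.05037236e-04]
```

View pics/w3.png

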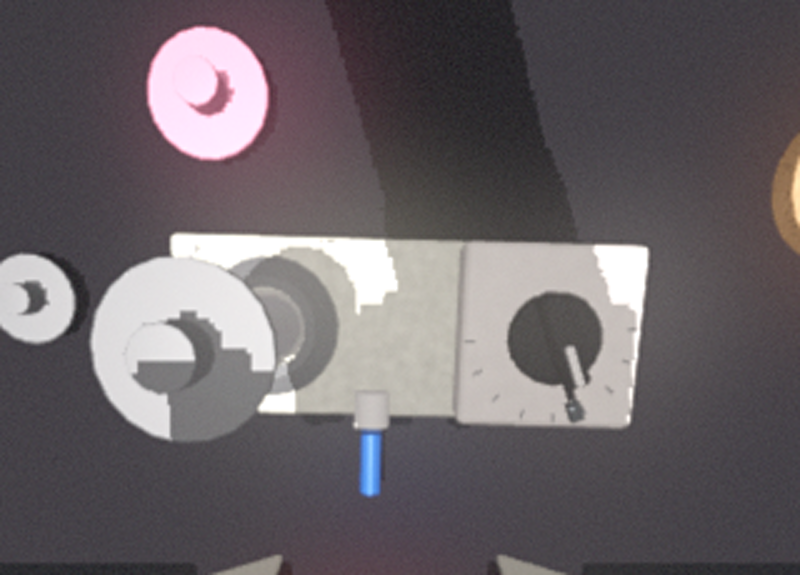

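The pointer now aligns with the tab (crop (570,395) and (574,410)). Next, the cap.

```bash
python3 -m pendant '[0.0255,-0.035,0,0,0,0,0.05,0.0255,-0.035,0,0,0,0,0.05,0,0,0.025,0,0,0,0.05,0,0,0,0,0,0,0.05,0,0,0,0,0,0,0.05]'; python3 st.py .506 .0873 .211
```

```text
clock: 10.62
position: [0.5075, 0.0864, 0.2734]
ee_rot: [-0.003, 3.141, 0.001]
force: [0.9, -0.0, 0.3]
width: 0.542
gripper_force: 0.0
10.62 [0.5075 0.0864 0.2734] y-ang 90.09 z [ 0.  0. -1.] F [ 0.9 -0.   0.3] w 49.7 gf 0.0 j [-0.31  0.22  0.05  1.79 -0.01  1.13  1.31]
tool delta [0.0016 0.0008 0.0624]
```

```bash
python3 -m pendant '[0.0016,0.001,0.03,0,0,0,0.05,0,0,0.02,0,0,0,0.05,0,0,0.0125,0,0,0,0.05,0,0,0,0,0,0,0.05,0,0,0,0,0,0,0,0,0,0,0,0,0,0,0,0,0,0,0,0,0,0,0,0,0,0,0,0]' 20; python3 st.py .506 .0873 .211
```

```text
clock: 11.62
position: [0.5059, 0.0865, 0.2106]
ee_rot: [-0.0, 3.141, 0.0]
force: [-0.2, -0.7, 2.8]
width: 0.237
gripper_force: 20.0
11.62 [0.5059 0.0865 0.2106] y-ang 90.01 z [ 0.001  0.    -1.   ] F [-0.2 -0.7  2.8] w 21.7 gf 20.0 j [-0.31  0.28  0.04  1.88 -0.01  0.98  1.31]
tool delta [-0.0001  0.0008 -0.0004]
```

```bash
python3 -m pendant '[0,0,-0.025,0,0,0,0,0,0,-0.035,0,0,0,0,0.0212,-0.0373,0,0,0,0,0,0.0212,-0.0373,0,0,0,0,0,0.0212,-0.0373,0,0,0,0,0,0.0212,-0.0373,0,0,0,0,0,0.0212,-0.0373,0,0,0,0,0,0,0,0.05,0,0,0,0,0,0,0.05,0,0,0,0,0,0,0.05,0,0,0,0]'
python3 -m pendant '[0,0,0.04,0,0,0,0,0,0,0.015,0,0,0,0,0,0,0,0,0,0,0,0,0,0,0,0,0,0,0,0,0,0,0,0,0]'; python3 st.py .4 -.1 .039
```

```text
clock: 12.88
position: [0.3998, -0.1002, 0.1192]
ee_rot: [0.0, 3.14, -0.0]
force: [1.2, 0.6, -1.3]
width: 0.234
gripper_force: 20.0
clock: 13.5
position: [0.4004, -0.1002, 0.0661]
ee_rot: [-0.0, 3.14, -0.0]
force: [0.0, -0.7, -0.3]
width: 0.234
gripper_force: 20.0
13.5 [ 0.4004 -0.1002  0.0661] y-ang 90.0 z [ 0.002 -0.    -1.   ] F [ 0.  -0.7 -0.3] w 21.5 gf 20.0 j [-0.01  0.35  0.15  2.27 -0.1   0.52  1.8 ]
tool delta [0.0005 0.0002 0.0271]
```

```bash
python3 -m pendant '[0,0,0.015,0,0,0,0,0,0,0.008,0,0,0,0,0,0,0.002,0,0,0,0,0,0,0.002,0,0,0,0,0,0,0,0,0,0,0,0,0,0,0,0,0,0]'; python3 st.py .4 -.1 .039
```

```text
clock: 14.25
position: [0.3999, -0.1001, 0.0384]
ee_rot: [-0.0, 3.141, -0.0]
force: [0.6, -0.5, -0.2]
width: 0.234
gripper_force: 20.0
14.25 [ 0.3999 -0.1001  0.0384] y-ang 90.0 z [ 0. -0. -1.] F [ 0.6 -0.5 -0.2] w 21.5 gf 20.0 j [ 0.01  0.41  0.13  2.29 -0.12  0.44  1.81]
tool delta [-0.0001  0.0001 -0.0006]
```

```bash
python3 -m pendant '[0,0,0.001,0,0,0,0,0,0,0.0005,0,0,0,0,0,0,0,0,0,0,0]'; python3 -m pendant '[0,0,0,0,0,0,0.05,0,0,0,0,0,0,0.05,0,0,0,0,0,0,0.05,0,0,-0.03,0,0,0,0.05,0,0,-0.05,0,0,0,0.055,0,0,-0.05,0,0,0,0.055,0,0,-0.05,0,0,0,0.055,0,0,0,0,0,0,0.055,0,0,0,0,0,0,0.055]'
cat > pk.py <<'E'
from h import *
ct=cam("top");im=get_image("top")[...,::-1];cv2.imwrite("pics/top_l.png",im);im=im.astype(int)
mn,mx=im.min(2),im.max(2)
for c,a,b in blobs((mn>130)&(mx-mn<40),60,250):
    if c[1]>100:print(c.round(1),a,b,plane(ct,c,.03).round(4))
E
python3 pk.py;python3 st.py .4445 -.2486 .15
```

```text
clock: 14.62
position: [0.4002, -0.1001, 0.0379]
ee_rot: [-0.0, 3.14, 0.0]
force: [-5.3, 0.6, 23.9]
width: 0.235
gripper_force: 20.0
clock: 15.75
position: [0.3993, -0.0999, 0.2163]
ee_rot: [0.0, -3.141, -0.0]
force: [-0.3, -0.4, -0.9]
width: 0.597
gripper_force: 0.0
[398.9 206.4] 133 [393 200  13  13] [ 0.5571 -0.3416  0.03  ]
[368.6 217.1] 133 [363 211  13  13] [ 0.5298 -0.2583  0.03  ]
[289. 233.] 232 [281 225  17  17] [ 0.4908 -0.0433  0.03  ]
[403.6 244.1] 139 [397 238  14  13] [ 0.4557 -0.3466  0.03  ]
15.8 [ 0.3989 -0.0999  0.2158] y-ang 90.01 z [-0.002  0.    -1.   ] F [ 0.4 -0.3 -0.7] w 55.0 gf 0.0 j [-0.07  0.1   0.2   2.1  -0.03  0.94  1.72]
tool delta [-0.0456 -0.1487  0.0657]
```

```bash
python3 -m pendant '[0,0,-0.04,0,0,0,0.055,0,0,-0.044,0,0,0,0.055,-0.032,-0.038,0,0,0,0,0.055,-0.032,-0.038,0,0,0,0,0.055,-0.032,-0.038,0,0,0,0,0.055,-0.032,-0.038,0,0,0,0,0.055,-0.032,-0.038,0,0,0,0,0.055,0,0,0,0,0,0,0.055,0,0,0,0,0,0,0.055,0,0,0,0,0,0,0.055]'
python3 - <<'E'
from h import *
s=observe();print(s["position"],s["ee_rot"])
im=get_image("wrist")[...,::-1];cv2.imwrite("pics/w4.png",im)
np.save("w4.npy",np.r_[s["position"],s["ee_rot"]])
c=cam("wrist",s);i=im.astype(int);mn,mx=i.min(2),i.max(2)
for q,a,b in blobs((mn>110)&(mx-mn<50),150,5000):print(q.round(1),a,b,plane(c,q,.03).round(4))
E
```

```text
clock: 17.05
position: [0.5592, -0.289, 0.3003]
ee_rot: [0.002, -3.141, -0.002]
force: [1.0, 0.7, 0.3]
width: 0.596
gripper_force: 0.0
[ 0.55921538 -0.28895278  0.30032098] [ 1.59115329e-03 -3.14080522e+00 -1.52391226e-03]
[506.5  40.5] 386 [500  18  12  43] [0.3935 0.0359 0.03  ]
[398.4  47.4] 1994 [374  22  49  52] [ 0.4018 -0.1031  0.03  ]
[275.3 145.6] 471 [264 133  24  26] [ 0.5286 -0.261   0.03  ]
[ 10.5 236.6] 695 [  0 220  25  32] [ 0.6669 -0.664   0.03  ]
[500.2 236.5] 715 [486 220  26  32] [0.6665 0.0867 0.03  ]
[ 36.5 276. ] 3507 [  0 250  91  61] [ 0.7343 -0.6371  0.03  ]
[494.7 281.8] 1919 [475 253  37  58] [0.7447 0.0948 0.03  ]
[257.3 317. ] 730 [223 310  70  21] [ 0.8102 -0.2857  0.03  ]
[482.  376.5] 825 [452 369  60  15] [0.9328 0.112  0.03  ]
```

View pics/w4.png

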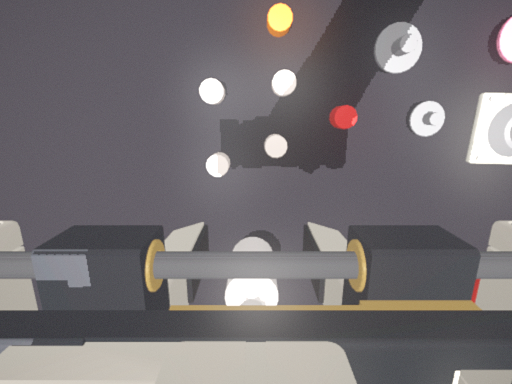

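All four white pucks stand upright at (212,91), (284,82), (276,146) and (218,164). The cap stands on its plug at (398,47), and the bottle is at about (255,270).

```bash
python3 - <<'E'
from h import *
p=np.load("w4.npy");c=cam("wrist",dict(position=p[:3],ee_rot=p[3:]));i=cv2.imread("pics/w4.png").astype(int);mn,mx=i.min(2),i.max(2)
for t in(120,150,180):
  print(t)
  for q,a,b in blobs((mn>t)&(mx-mn<70),150,900):
    if b[1]+b[3]<200 and q[0]<330:print(q.round(1),a,b,plane(c,q,.03).round(4), plane(c,b[:2]+b[2:]/2,.03).round(4))
q=(398,47);print("cap",plane(c,(397.5,48),.024), "bottle base",plane(cam("top"),(375,155),0.0))
E
python3 st.py .5286 -.261 .037
```

```text
120
[275.2 145.5] 460 [264 134  24  24] [ 0.5284 -0.2611  0.03  ] [ 0.5291 -0.26    0.03  ]
[217.5 164.3] 526 [205 151  26  27] [ 0.5552 -0.3435  0.03  ] [ 0.5555 -0.3428  0.03  ]
150
[283.4  82.2] 550 [271  69  26  27] [ 0.4445 -0.2516  0.03  ] [ 0.4449 -0.2509  0.03  ]
[211.4  90.9] 564 [198  77  27  28] [ 0.4556 -0.3485  0.03  ] [ 0.4557 -0.3484  0.03  ]
[275.4 145.5] 434 [264 134  23  24] [ 0.5285 -0.2609  0.03  ] [ 0.5291 -0.2607  0.03  ]
[217.5 164.3] 484 [205 152  25  26] [ 0.5553 -0.3435  0.03  ] [ 0.5562 -0.3435  0.03  ]
180
[283.6  82.1] 519 [272  69  24  27] [ 0.4444 -0.2515  0.03  ] [ 0.4449 -0.2509  0.03  ]
[211.1  90.7] 525 [199  78  25  26] [ 0.4553 -0.3488  0.03  ] [ 0.4557 -0.3484  0.03  ]
[275.4 145.5] 412 [265 134  22  24] [ 0.5284 -0.2608  0.03  ] [ 0.5291 -0.26    0.03  ]
[217.2 164.3] 449 [206 152  23  25] [ 0.5553 -0.3438  0.03  ] [ 0.5555 -0.3435  0.03  ]
cap [ 0.40126918 -0.10148305  0.024     ] bottle base [ 0.7094963  -0.29390198  0.        ]
17.1 [ 0.5593 -0.289   0.3007] y-ang 90.06 z [-0.     0.001 -1.   ] F [-0.1 -0.  -0.6] w 55.1 gf 0.0 j [ 0.16  0.41  0.34  1.49 -0.14  1.27  2.09]
tool delta [0.0307 0.0278 0.2637]
```

```bash
python3 -m pendant '[0.031,0.03,0.02,0,0,0,0.055,0,0,0.05,0,0,0,0.055,0,0,0.05,0,0,0,0.055,0,0,0.05,0,0,0,0.055,0,0,0.05,0,0,0,0.055,0,0,0.03,0,0,0,0.055,0,0,0.015,0,0,0,0.055,0,0,0.01,0,0,0,0.055,0,0,0,0,0,0,0.055,0,0,0,0,0,0,0.055]'; python3 st.py .5285 -.259 .026
```

```text
clock: 18.35
position: [0.5294, -0.2604, 0.0268]
ee_rot: [-0.0, 3.14, -0.001]
force: [1.1, -0.7, 0.2]
width: 0.599
gripper_force: 0.0
18.35 [ 0.5294 -0.2604  0.0268] y-ang 90.0 z [ 0.002 -0.001 -1.   ] F [ 1.1 -0.7  0.2] w 55.0 gf 0.0 j [ 0.2   0.63  0.25  1.88 -0.24  0.66  2.16]
tool delta [0.0009 0.0014 0.0008]
```

```bash
python3 -m pendant '[0.001,0,0,0,0,0,0.02,0,0,0,0,0,0,0.02,0,0,0,0,0,0,0.02,0,0,0,0,0,0,0.02,0,0,-0.03,0,0,0,0.02,0,0,-0.055,0,0,0,0.02,0,0,-0.055,0,0,0,0.02,0,0,-0.055,0,0,0,0.02,0,0,-0.055,0,0,0,0.02,0,0,0,0,0,0,0.02]' 20; python3 st.py .506 .0868 .276
```

```text
clock: 19.6
position: [0.5296, -0.2613, 0.2803]
ee_rot: [0.0, 3.134, -0.004]
force: [0.2, -0.1, -1.4]
width: 0.343
gripper_force: 20.0
19.6 [ 0.5296 -0.2613  0.2803] y-ang 90.0 z [ 0.008 -0.003 -1.   ] F [ 0.2 -0.1 -1.4] w 31.5 gf 20.0 j [ 0.12  0.35  0.35  1.63 -0.13  1.18  2.06]
tool delta [0.0237 0.3481 0.0032]
```

```bash
python3 -m pendant '[0.0034,0.05,0,0,0,0,0.02,0.0034,0.05,0,0,0,0,0.02,0.0034,0.05,0,0,0,0,0.02,0.0034,0.05,0,0,0,0,0.02,0.0034,0.05,0,0,0,0,0.02,0.0034,0.05,0,0,0,0,0.02,0.0034,0.048,0,0,0,0,0.02,0,0,0,0,0,0,0.02,0,0,0,0,0,0,0.02,0,0,0,0,0,0,0.02]'; python3 st.py .506 .0868 .206
```

```text
clock: 20.85
position: [0.5039, 0.0865, 0.2754]
ee_rot: [-0.003, -3.141, 0.001]
force: [0.6, 0.6, 0.2]
width: 0.338
gripper_force: 20.0
20.85 [0.5039 0.0865 0.2754] y-ang 89.88 z [-0.001 -0.001 -1.   ] F [0.6 0.6 0.2] w 31.0 gf 20.0 j [-0.42  0.21  0.17  1.8  -0.04  1.13  1.34]
tool delta [-0.0022  0.0003  0.0694]
```

```bash
python3 -m pendant '[-0.002,0,0.03,0,0,0,0.02,0,0,0.02,0,0,0,0.02,0,0,0.01,0,0,0,0.02,0,0,0.008,0,0,0,0.02,0,0,0,0,0,0,0.02,0,0,0,0,0,0,0.02]'; python3 st.py .506 .0868 .206
```

```text
clock: 21.6
position: [0.5063, 0.088, 0.2083]
ee_rot: [0.0, 3.141, 0.001]
force: [-0.4, 0.9, -0.2]
width: 0.34
gripper_force: 20.0
21.6 [0.5063 0.088  0.2083] y-ang 90.0 z [ 0.001  0.    -1.   ] F [-0.4  0.9 -0.2] w 31.2 gf 20.0 j [-0.41  0.28  0.16  1.89 -0.06  0.97  1.35]
tool delta [ 0.0003 -0.0012  0.0023]
```

Release, rise, and check the drop from the wrist camera at the standard view spot.

```bash
python3 -m pendant '[0,-0.001,0,0,0,0,0.02,0,0,0,0,0,0,0.05,0,0,0,0,0,0,0.05,0,0,0,0,0,0,0.05,0,0,-0.03,0,0,0,0.055,0,0,-0.04,0,0,0,0.055,-0.04,0,0,0,0,0,0.055,-0.04,0,0,0,0,0,0.055,0,0,0,0,0,0,0.055,0,0,0,0,0,0,0.055]'; python3 st.py .444 -.2495 .27
python3 - <<'E'
from h import *
a=get_image("wrist")[...,::-1];b=get_image("scene")[...,::-1]
a=cv2.resize(a[40:200,140:340],(500,400),interpolation=2);b=cv2.resize(b[150:240,220:295],(300,400)[:2],interpolation=2)
cv2.imwrite("pics/d1.png",np.hstack([a,b]))
E
python3 pk.py
```

```text
clock: 22.85
position: [0.5853, 0.0869, 0.2773]
ee_rot: [-0.0, -3.14, 0.0]
force: [-1.0, 0.7, -1.0]
width: 0.594
gripper_force: 0.0
22.85 [0.5853 0.0869 0.2773] y-ang 90.0 z [-0.001 -0.    -1.   ] F [-1.   0.7 -1. ] w 54.5 gf 0.0 j [-0.38  0.35  0.19  1.61 -0.07  1.19  1.4 ]
tool delta [ 0.1413 -0.3364  0.0076]
[399.  206.5] 134 [393 200  13  13] [ 0.557  -0.3417  0.03  ]
[289. 233.] 232 [281 225  17  17] [ 0.4908 -0.0433  0.03  ]
[403.6 244.1] 138 [397 238  14  13] [ 0.4556 -0.3467  0.03  ]
[366.9 248.9] 139 [361 243  13  13] [ 0.4446 -0.2486  0.03  ]
```

View pics/d1.png

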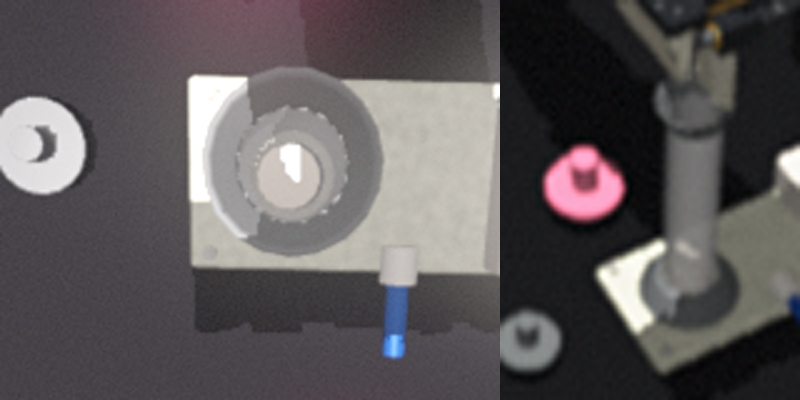

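The first puck is at the bottom of the tube (crop (288,172)) and the others haven't moved. Next is the puck at (0.444,-0.2495).

```bash
python3 -m pendant '[0.0202,-0.048,0,0,0,0,0.055,0.0202,-0.048,0,0,0,0,0.055,0.0202,-0.048,0,0,0,0,0.055,0.0202,-0.048,0,0,0,0,0.055,0.0202,-0.048,0,0,0,0,0.055,0.0202,-0.048,0,0,0,0,0.055,0.0202,-0.048,0,0,0,0,0.055,0,0,0.05,0,0,0,0.055,0,0,0.05,0,0,0,0.055,0,0,0,0,0,0,0.055]'; python3 pk.py; python3 st.py .444 -.2495 .026
```

```text
clock: 24.25
position: [0.442, -0.2477, 0.1755]
ee_rot: [0.0, -3.136, -0.004]
force: [-0.4, -0.2, 0.9]
width: 0.598
gripper_force: 0.0
[398.5 205.9] 118 [393 200  13  13] [ 0.5585 -0.3406  0.03  ]
[289. 233.] 233 [281 225  17  17] [ 0.4908 -0.0433  0.03  ]
24.3 [ 0.4436 -0.2485  0.1777] y-ang 90.01 z [-0.002  0.001 -1.   ] F [0.  0.6 1. ] w 54.9 gf 0.0 j [ 0.13  0.32  0.35  1.95 -0.13  0.9   2.12]
tool delta [-0.0007 -0.0012  0.1517]
```

```bash
python3 -m pendant '[-0.0005,-0.001,0.05,0,0,0,0.055,0,0,0.05,0,0,0,0.055,0,0,0.03,0,0,0,0.055,0,0,0.013,0,0,0,0.055,0,0,0.008,0,0,0,0.055,0,0,0,0,0,0,0.055,0,0,0,0,0,0,0.02,0,0,0,0,0,0,0.02,0,0,0,0,0,0,0.02,0,0,0,0,0,0,0.02]' 20; python3 st.py .444 -.2495 .026
```

```text
clock: 25.55
position: [0.4453, -0.2501, 0.0271]
ee_rot: [-0.0, 3.141, -0.0]
force: [-0.6, 1.5, 5.4]
width: 0.34
gripper_force: 20.0
25.55 [ 0.4453 -0.2501  0.0271] y-ang 90.01 z [ 0.001 -0.    -1.   ] F [-0.6  1.5  5.4] w 31.2 gf 20.0 j [ 0.22  0.55  0.26  2.07 -0.26  0.55  2.23]
tool delta [0.0013 0.0006 0.0011]
```

```bash
python3 -m pendant '[0,0,-0.03,0,0,0,0.02,0,0,-0.055,0,0,0,0.02,0,0,-0.055,0,0,0,0.02,0,0,-0.055,0,0,0,0.02,0,0,-0.055,0,0,0,0.02]'; python3 -m pendant '[-0.0086,0.0482,0,0,0,0,0.02,-0.0086,0.0482,0,0,0,0,0.02,-0.0086,0.0482,0,0,0,0,0.02,-0.0086,0.0482,0,0,0,0,0.02,-0.0086,0.0482,0,0,0,0,0.02,-0.0086,0.0482,0,0,0,0,0.02,-0.0086,0.0482,0,0,0,0,0.02,0,0,0,0,0,0,0.02,0,0,0,0,0,0,0.02,0,0,0,0,0,0,0.02]'; python3 st.py .506 .087 .207
```

```text
clock: 26.18
position: [0.4445, -0.2498, 0.2785]
ee_rot: [0.0, -3.141, -0.0]
force: [1.0, 0.5, -0.8]
width: 0.339
gripper_force: 20.0
clock: 27.42
position: [0.505, 0.0859, 0.2767]
ee_rot: [-0.003, -3.141, 0.001]
force: [-0.5, 0.3, -0.6]
width: 0.335
gripper_force: 20.0
27.43 [0.505  0.0859 0.2767] y-ang 89.89 z [-0. -0. -1.] F [-0.5  0.3 -0.6] w 30.7 gf 20.0 j [-0.4   0.22  0.16  1.8  -0.04  1.13  1.34]
tool delta [-0.001   0.0011  0.0697]
```

```bash
python3 -m pendant '[-0.001,0.001,0.03,0,0,0,0.02,0,0,0.02,0,0,0,0.02,0,0,0.01,0,0,0,0.02,0,0,0.009,0,0,0,0.02,0,0,0,0,0,0,0.02,0,0,0,0,0,0,0.02]'; python3 st.py .506 .087 .207;python3 -m pendant '[0,0,0,0,0,0,0.05,0,0,0,0,0,0,0.05,0,0,0,0,0,0,0.05,0,0,-0.03,0,0,0,0.055,0,0,-0.04,0,0,0,0.055,0.026,-0.055,0,0,0,0,0.055,0,-0.055,0,0,0,0,0.055,0,0,0,0,0,0,0.055]'; python3 st.py .455 -.347 .27;python3 pk.py
```

```text
clock: 28.18
position: [0.5065, 0.0884, 0.2083]
ee_rot: [-0.0, 3.141, 0.0]
force: [0.3, -0.2, -0.6]
width: 0.341
gripper_force: 20.0
28.18 [0.5065 0.0884 0.2083] y-ang 90.0 z [ 0.001  0.    -1.   ] F [ 0.3 -0.2 -0.6] w 31.3 gf 20.0 j [-0.4   0.28  0.15  1.89 -0.05  0.97  1.35]
tool delta [ 0.0005 -0.0014  0.0013]
clock: 29.18
position: [0.4798, -0.0262, 0.2782]
ee_rot: [0.011, 3.141, -0.002]
force: [0.1, 0.7, 0.2]
width: 0.596
gripper_force: 0.0
29.18 [ 0.4798 -0.0262  0.2782] y-ang 89.6 z [ 0.001 -0.001 -1.   ] F [0.1 0.7 0.2] w 54.8 gf 0.0 j [-0.26  0.16  0.23  1.87 -0.04  1.12  1.55]
tool delta [ 0.0225 -0.3209  0.0086]
[399.  206.5] 134 [393 200  13  13] [ 0.557  -0.3417  0.03  ]
[258.6 221.6] 67 [257 213   4  18] [0.5229 0.0377 0.03  ]
[236.6 225.4] 67 [232 222  11   8] [0.5138 0.097  0.03  ]
[403.6 244.1] 139 [397 238  14  13] [ 0.4557 -0.3466  0.03  ]
```

```bash
python3 -m pendant '[0.0036,-0.0459,0,0,0,0,0.055,0.0036,-0.0459,0,0,0,0,0.055,0.0036,-0.0459,0,0,0,0,0.055,0.0036,-0.0459,0,0,0,0,0.055,0.0036,-0.0459,0,0,0,0,0.055,0.0036,-0.0459,0,0,0,0,0.055,0.0032,-0.0459,0,0,0,0,0.055,0,0,0.05,0,0,0,0.055,0,0,0.05,0,0,0,0.055,0,0,0,0,0,0,0.055]'; python3 st.py .455 -.347 .026;python3 - <<'E'
from h import *
s=observe();c=cam("wrist",s);i=get_image("wrist")[...,::-1];cv2.imwrite("pics/w5.png",i);i=i.astype(int);mn,mx=i.min(2),i.max(2)
print(proj(c,[.455,-.347,.03]),proj(c,[.5555,-.342,.03]))
for q,a,b in blobs((mn>130)&(mx-mn<60),150,3500):print(q.round(1),a,b,plane(c,q,.03).round(4))
E
```

```text
clock: 30.48
position: [0.4544, -0.3402, 0.1745]
ee_rot: [0.003, -3.135, -0.007]
force: [-0.9, 0.2, -0.1]
width: 0.597
gripper_force: 0.0
30.48 [ 0.4544 -0.3402  0.1745] y-ang 90.1 z [-0.006  0.004 -1.   ] F [-0.9  0.2 -0.1] w 54.8 gf 0.0 j [ 0.26  0.42  0.4   1.81 -0.2   0.95  2.31]
tool delta [-0.0015 -0.0074  0.1485]
[248.59285772 188.75018681] [253.45950347 276.72540027]
[488.4 135.1] 2728 [460 102  52  65] [ 0.4007 -0.1112  0.03  ]
[246.8 187.1] 916 [231 169  32  36] [ 0.4532 -0.3488  0.03  ]
[501.4 232.2] 861 [486 202  26  50] [ 0.5027 -0.0766  0.03  ]
[ 10.5 236.6] 695 [  0 220  25  32] [ 0.5075 -0.601   0.03  ]
[183. 238.] 800 [164 222  40  30] [ 0.5092 -0.4175  0.03  ]
[494.5 282.2] 1893 [474 254  38  56] [ 0.5625 -0.0716  0.03  ]
[484.6 376.6] 752 [457 370  55  14] [ 0.6931 -0.0567  0.03  ]
```

```bash
python3 -m pendant '[-0.001,-0.0065,0.05,0,0,0,0.055,0,0,0.05,0,0,0,0.055,0,0,0.03,0,0,0,0.055,0,0,0.01,0,0,0,0.055,0,0,0.008,0,0,0,0.055,0,0,0,0,0,0,0.055,0,0,0,0,0,0,0.02,0,0,0,0,0,0,0.02,0,0,0,0,0,0,0.02,0,0,0,0,0,0,0.02]' 20; python3 st.py .455 -.347 .026
```

```text
clock: 31.78
position: [0.4566, -0.3496, 0.0301]
ee_rot: [-0.0, 3.141, -0.0]
force: [-0.3, 1.1, 5.4]
width: 0.34
gripper_force: 20.0
31.77 [ 0.4566 -0.3496  0.0301] y-ang 90.0 z [ 0.001 -0.    -1.   ] F [-0.3  1.1  5.4] w 31.2 gf 20.0 j [ 0.34  0.62  0.32  1.92 -0.3   0.65  2.41]
tool delta [0.0016 0.0026 0.0041]
```

```bash
python3 -m pendant '[0,0,-0.03,0,0,0,0.02,0,0,-0.055,0,0,0,0.02,0,0,-0.055,0,0,0,0.02,0,0,-0.055,0,0,0,0.02,0,0,-0.055,0,0,0,0.02]'; python3 -m pendant '[-0.0061,0.0546,0,0,0,0,0.02,-0.0061,0.0546,0,0,0,0,0.02,-0.0061,0.0546,0,0,0,0,0.02,-0.0061,0.0546,0,0,0,0,0.02,-0.0061,0.0546,0,0,0,0,0.02,-0.0061,0.0546,0,0,0,0,0.02,-0.0061,0.0546,0,0,0,0,0.02,-0.0061,0.0546,0,0,0,0,0.02,0,0,0,0,0,0,0.02,0,0,0,0,0,0,0.02]'; python3 st.py .506 .087 .21
```

```text
clock: 32.4
position: [0.456, -0.3492, 0.2815]
ee_rot: [0.0, -3.141, -0.0]
force: [1.2, 0.1, -0.0]
width: 0.336
gripper_force: 20.0
clock: 33.65
position: [0.505, 0.0867, 0.2795]
ee_rot: [0.0, -3.141, 0.001]
force: [0.6, 0.1, -0.3]
width: 0.339
gripper_force: 20.0
33.65 [0.505  0.0867 0.2795] y-ang 90.01 z [-0.001 -0.001 -1.   ] F [ 0.6  0.1 -0.3] w 31.1 gf 20.0 j [-0.44  0.21  0.2   1.79 -0.05  1.14  1.35]
tool delta [-0.0011  0.0004  0.0695]
```

```bash
python3 -m pendant '[0,0,0.03,0,0,0,0.02,0,0,0.02,0,0,0,0.02,0,0,0.01,0,0,0,0.02,0,0,0.009,0,0,0,0.02,0,0,0,0,0,0,0.02,0,0,0,0,0,0,0.02]'; python3 st.py .506 .087 .21;python3 -m pendant '[0,0,0,0,0,0,0.05,0,0,0,0,0,0,0.05,0,0,0,0,0,0,0.05,0,0,-0.03,0,0,0,0.055,0,0,-0.04,0,0,0,0.055,0,-0.055,0,0,0,0,0.055,0,-0.055,0,0,0,0,0.055,0,0,0,0,0,0,0.055]'; python3 st.py .5555 -.342 .27;python3 pk.py
```

```text
clock: 34.4
position: [0.5055, 0.0873, 0.2113]
ee_rot: [0.0, 3.141, 0.0]
force: [-0.7, 0.0, 0.2]
width: 0.338
gripper_force: 20.0
34.4 [0.5055 0.0873 0.2113] y-ang 90.0 z [ 0.001  0.    -1.   ] F [-0.7  0.   0.2] w 31.1 gf 20.0 j [-0.43  0.28  0.19  1.89 -0.06  0.98  1.36]
tool delta [-0.0005 -0.0003  0.0013]
clock: 35.4
position: [0.5049, -0.0276, 0.2811]
ee_rot: [0.012, 3.141, -0.002]
force: [-0.5, 0.9, -0.1]
width: 0.604
gripper_force: 0.0
35.4 [ 0.5049 -0.0276  0.2811] y-ang 89.58 z [ 0.001 -0.002 -1.   ] F [-0.5  0.9 -0.1] w 55.4 gf 0.0 j [-0.28  0.2   0.27  1.81 -0.06  1.14  1.58]
tool delta [-0.0529 -0.314   0.0117]
[399.  206.5] 134 [393 200  13  13] [ 0.557  -0.3417  0.03  ]
```

```bash
python3 -m pendant '[-0.0072,-0.045,0,0,0,0,0.055,-0.0072,-0.045,0,0,0,0,0.055,-0.0072,-0.045,0,0,0,0,0.055,-0.0072,-0.045,0,0,0,0,0.055,-0.0072,-0.045,0,0,0,0,0.055,-0.0072,-0.045,0,0,0,0,0.055,-0.0072,-0.045,0,0,0,0,0.055,0,0,0.05,0,0,0,0.055,0,0,0.05,0,0,0,0.055,0,0,0,0,0,0,0.055]'; python3 -m pendant '[0,0,0,0,0,0,0.055,0,0,0,0,0,0,0.055]';python3 st.py .5555 -.342 .026;python3 - <<'E'
from h import *
s=observe();c=cam("wrist",s);i=get_image("wrist")[...,::-1];cv2.imwrite("pics/w6.png",i);i=i.astype(int);mn,mx=i.min(2),i.max(2)
print(proj(c,[.5555,-.342,.03]))
for q,a,b in blobs((mn>130)&(mx-mn<60),150,3500):print(q.round(1),a,b,plane(c,q,.03).round(4))
E
```

```text
clock: 36.7
position: [0.5544, -0.3345, 0.1769]
ee_rot: [0.003, -3.135, -0.007]
force: [-0.3, 0.6, 1.2]
width: 0.598
gripper_force: 0.0
clock: 36.95
position: [0.557, -0.338, 0.1833]
ee_rot: [-0.001, 3.138, -0.002]
force: [0.5, -0.5, 0.1]
width: 0.597
gripper_force: 0.0
36.95 [ 0.557  -0.338   0.1833] y-ang 90.04 z [ 0.004 -0.002 -1.   ] F [ 0.5 -0.5  0.1] w 54.8 gf 0.0 j [ 0.22  0.54  0.38  1.6  -0.22  1.05  2.23]
tool delta [ 0.0021 -0.0037  0.1573]
[252.27295509 183.45740605]
[494.9  27.8] 1861 [474   0  38  58] [ 0.4086 -0.1186  0.03  ]
[250.3 182.6] 869 [235 165  31  36] [ 0.5546 -0.344   0.03  ]
[ 10.5 236.5] 694 [  0 220  25  32] [ 0.6159 -0.6095  0.03  ]
[500.3 236.5] 708 [486 220  26  32] [ 0.6153 -0.0685  0.03  ]
[182.9 238. ] 793 [164 222  40  30] [ 0.6175 -0.4189  0.03  ]
[ 36.6 276. ] 3407 [  0 252  92  58] [ 0.6647 -0.5901  0.03  ]
[494.5 282.1] 1893 [475 254  37  56] [ 0.6719 -0.0628  0.03  ]
[484.6 376.6] 752 [457 370  55  14] [ 0.8075 -0.0465  0.03  ]
```

```bash
python3 -m pendant '[0.001,-0.004,0.05,0,0,0,0.055,0,0,0.05,0,0,0,0.055,0,0,0.03,0,0,0,0.055,0,0,0.016,0,0,0,0.055,0,0,0.009,0,0,0,0.055,0,0,0,0,0,0,0.055,0,0,0,0,0,0,0.02,0,0,0,0,0,0,0.02,0,0,0,0,0,0,0.02,0,0,0,0,0,0,0.02]' 20; python3 st.py .5555 -.342 .026
```

```text
clock: 38.25
position: [0.555, -0.3419, 0.0263]
ee_rot: [-0.0, 3.141, -0.001]
force: [-0.3, 0.8, 6.1]
width: 0.339
gripper_force: 20.0
38.25 [ 0.555  -0.3419  0.0263] y-ang 90.0 z [ 0.001 -0.    -1.   ] F [-0.3  0.8  6.1] w 31.1 gf 20.0 j [ 0.27  0.71  0.31  1.71 -0.29  0.76  2.29]
tool delta [-0.0005 -0.0001  0.0003]
```

```bash
python3 -m pendant '[0,0,-0.03,0,0,0,0.02,0,0,-0.055,0,0,0,0.02,0,0,-0.055,0,0,0,0.02,0,0,-0.055,0,0,0,0.02,0,0,-0.055,0,0,0,0.02]'; python3 -m pendant '[0.0062,0.0536,0,0,0,0,0.02,0.0062,0.0536,0,0,0,0,0.02,0.0062,0.0536,0,0,0,0,0.02,0.0062,0.0536,0,0,0,0,0.02,0.0062,0.0536,0,0,0,0,0.02,0.0062,0.0536,0,0,0,0,0.02,0.0062,0.0536,0,0,0,0,0.02,0.0062,0.0536,0,0,0,0,0.02,0,0,0,0,0,0,0.02,0,0,0,0,0,0,0.02]'; python3 st.py .506 .087 .207
```

```text
clock: 38.88
position: [0.5542, -0.3414, 0.2775]
ee_rot: [0.0, -3.141, -0.0]
force: [-0.2, -0.4, -1.3]
width: 0.339
gripper_force: 20.0
clock: 40.12
position: [0.5049, 0.0866, 0.2756]
ee_rot: [0.0, -3.141, 0.001]
force: [-0.6, -0.6, -0.6]
width: 0.343
gripper_force: 20.0
40.12 [0.5049 0.0866 0.2756] y-ang 90.01 z [-0.    -0.001 -1.   ] F [-0.6 -0.6 -0.6] w 31.5 gf 20.0 j [-0.47  0.22  0.24  1.8  -0.06  1.13  1.36]
tool delta [-0.0012  0.0005  0.0686]
```

Release, then move +x so the wrist camera can look down the tube.

```bash
python3 -m pendant '[0,0,0.03,0,0,0,0.02,0,0,0.02,0,0,0,0.02,0,0,0.01,0,0,0,0.02,0,0,0.008,0,0,0,0.02,0,0,0,0,0,0,0.02,0,0,0,0,0,0,0.02]'; python3 st.py .506 .087 .207;python3 -m pendant '[0,0,0,0,0,0,0.05,0,0,0,0,0,0,0.05,0,0,0,0,0,0,0.05,0,0,-0.03,0,0,0,0.055,0,0,-0.04,0,0,0,0.055,-0.04,0,0,0,0,0,0.055,-0.04,0,0,0,0,0,0.055,0,0,0,0,0,0,0.055,0,0,0,0,0,0,0.055]'; python3 st.py
python3 - <<'E'
from h import *
s=observe();np.save("w7.npy",np.r_[s["position"],s["ee_rot"]])
a=get_image("wrist")[...,::-1];b=get_image("scene")[...,::-1];cv2.imwrite("pics/scene_l.png",b)
a=cv2.resize(a[40:200,140:340],(500,400),interpolation=2);b=cv2.resize(b[150:240,220:295],(300,400),interpolation=2)
cv2.imwrite("pics/d2.png",np.hstack([a,b]))
E
python3 pk.py
```

```text
clock: 40.88
position: [0.5054, 0.0871, 0.2083]
ee_rot: [0.0, 3.141, 0.0]
force: [0.1, 0.3, -0.7]
width: 0.344
gripper_force: 20.0
40.88 [0.5054 0.0871 0.2083] y-ang 90.0 z [ 0.001  0.    -1.   ] F [ 0.1  0.3 -0.7] w 31.6 gf 20.0 j [-0.46  0.28  0.23  1.9  -0.08  0.97  1.38]
tool delta [-0.0006 -0.0001  0.0013]
clock: 42.0
position: [0.5844, 0.0871, 0.2773]
ee_rot: [0.0, -3.14, 0.0]
force: [-0.5, 0.8, -0.3]
width: 0.6
gripper_force: 0.0
42.0 [0.5844 0.0871 0.2773] y-ang 90.0 z [-0.001 -0.    -1.   ] F [-0.5  0.8 -0.3] w 55.1 gf 0.0 j [-0.43  0.35  0.26  1.62 -0.1   1.19  1.43]
[289. 233.] 232 [281 225  17  17] [ 0.4908 -0.0433  0.03  ]
```

View pics/d2.png

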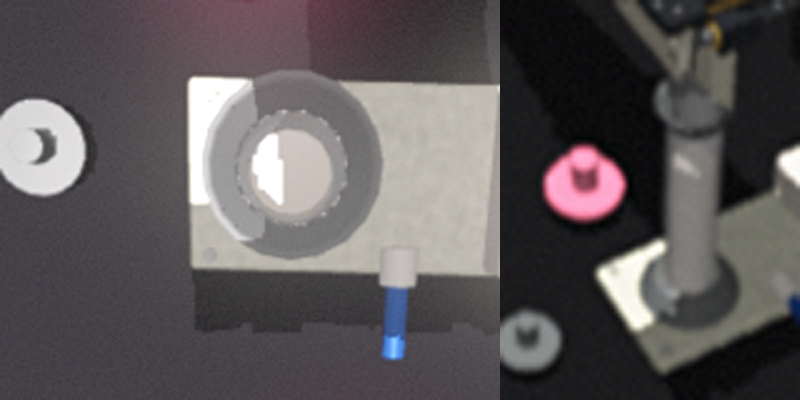

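View pics/top_l.png

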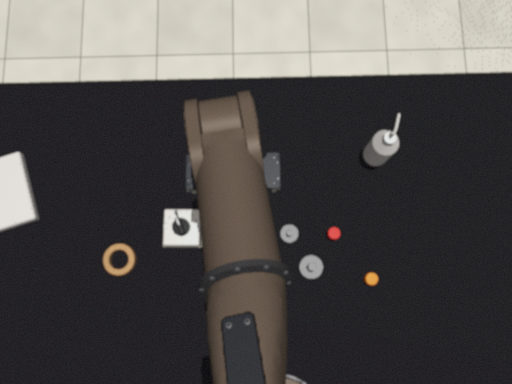

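All four pucks are in the tube, with a flat top face at crop (290,175) whose size matches a stack top of about 0.14 m. The bench is clear of white pucks and the cap stands at (311,267) in the top view. I'll fetch the cap.

```bash
python3 -m pendant '[0.0308,-0.0312,0,0,0,0,0.05,0.0308,-0.0312,0,0,0,0,0.05,0.0308,-0.0312,0,0,0,0,0.05,0.0308,-0.0312,0,0,0,0,0.05,0.0308,-0.0312,0,0,0,0,0.05,0.0308,-0.0312,0,0,0,0,0.05,0,0,0.05,0,0,0,0.05,0,0,0.05,0,0,0,0.05,0,0,0.04,0,0,0,0.05,0,0,0,0,0,0,0.05]'; python3 -m pendant '[0,0,0,0,0,0,0.05,0,0,0,0,0,0,0.05]';python3 st.py .4002 -.1001 .0385
python3 - <<'E'
from h import *
p=np.load("w7.npy");c=cam("wrist",dict(position=p[:3],ee_rot=p[3:]));print("rim",plane(c,(140+292.5*.4,40+164*.4),.19))
E
```

```text
clock: 43.4
position: [0.3979, -0.0997, 0.1363]
ee_rot: [0.0, -3.137, -0.001]
force: [-1.2, 0.2, -0.9]
width: 0.546
gripper_force: 0.0
clock: 43.65
position: [0.4014, -0.1001, 0.1393]
ee_rot: [-0.001, 3.138, 0.0]
force: [0.4, 0.6, -0.4]
width: 0.544
gripper_force: 0.0
43.65 [ 0.4014 -0.1001  0.1393] y-ang 90.02 z [ 0.003  0.    -1.   ] F [ 0.4  0.6 -0.4] w 49.9 gf 0.0 j [-0.18  0.22  0.35  2.21 -0.12  0.73  1.82]
tool delta [ 0.0015 -0.      0.1008]
rim [0.50613558 0.08783945 0.19      ]
```

```bash
python3 -m pendant '[0.001,0,0.04,0,0,0,0.05,0,0,0.03,0,0,0,0.05,0,0,0.02,0,0,0,0.05,0,0,0.009,0,0,0,0.05,0,0,0,0,0,0,0.05,0,0,0,0,0,0,0.05]';python3 st.py .4002 -.1001 .0388; python3 -m pendant '[0,0,0,0,0,0,0,0,0,0,0,0,0,0,0,0,0,0,0,0,0,0,0,0,0,0,0,0]' 20;python3 st.py .4002 -.1001 .0388
```

```text
clock: 44.4
position: [0.3999, -0.1001, 0.0396]
ee_rot: [-0.0, 3.14, 0.0]
force: [0.8, 0.5, 0.3]
width: 0.544
gripper_force: 0.0
44.4 [ 0.3999 -0.1001  0.0396] y-ang 90.01 z [ 0.002  0.    -1.   ] F [0.8 0.5 0.3] w 49.9 gf 0.0 j [-0.09  0.42  0.27  2.3  -0.25  0.45  1.95]
tool delta [-0.0003  0.      0.0008]
clock: 44.9
position: [0.3993, -0.1001, 0.0388]
ee_rot: [-0.0, 3.141, 0.0]
force: [-0.4, 0.3, 2.9]
width: 0.23
gripper_force: 20.0
44.9 [ 0.3993 -0.1001  0.0388] y-ang 90.0 z [ 0.  0. -1.] F [-0.4  0.3  2.9] w 21.1 gf 20.0 j [-0.09  0.42  0.27  2.3  -0.25  0.45  1.95]
tool delta [-0.0009 -0.      0.    ]
```

```bash
python3 -m pendant '[0,0,-0.03,0,0,0,0,0,0,-0.05,0,0,0,0,0,0,-0.055,0,0,0,0,0,0,-0.055,0,0,0,0,0,0,-0.05,0,0,0,0]'; python3 -m pendant '[-0.0212,0.0374,0,0,0,0,0,-0.0212,0.0374,0,0,0,0,0,-0.0212,0.0374,0,0,0,0,0,-0.0212,0.0374,0,0,0,0,0,-0.0212,0.0374,0,0,0,0,0,0,0,0,0,0,0,0,0,0,0,0,0,0,0,0,0,0.02,0,0,0,0,0,0,0,0,0,0,0,0,0,0,0,0,0,0]'; python3 st.py .505 .087 .211
```

```text
clock: 45.52
position: [0.3987, -0.1001, 0.2807]
ee_rot: [-0.0, 3.141, 0.0]
force: [0.8, -0.4, -1.9]
width: 0.233
gripper_force: 20.0
clock: 46.78
position: [0.5051, 0.0862, 0.2594]
ee_rot: [0.002, 3.141, 0.0]
force: [0.2, 0.0, -0.1]
width: 0.238
gripper_force: 20.0
46.77 [0.5051 0.0862 0.2594] y-ang 89.94 z [ 0.  0. -1.] F [ 0.2  0.  -0.1] w 21.8 gf 20.0 j [-0.49  0.23  0.26  1.83 -0.07  1.09  1.37]
tool delta [0.0001 0.0008 0.0484]
```

```bash
python3 -m pendant '[0,0.0005,0.02,0,0,0,0,0,0,0.012,0,0,0,0,0,0,0.006,0,0,0,0,0,0,0.004,0,0,0,0,0,0,0.003,0,0,0,0,0,0,0,0,0,0,0,0,0,0,0,0,0,0]'; python3 st.py .505 .087 .211
```

```text
clock: 47.65
position: [0.5053, 0.0875, 0.2139]
ee_rot: [-0.0, 3.141, 0.0]
force: [-0.0, 0.0, -1.2]
width: 0.231
gripper_force: 20.0
47.65 [0.5053 0.0875 0.2139] y-ang 90.01 z [ 0.  0. -1.] F [-0.   0.  -1.2] w 21.2 gf 20.0 j [-0.48  0.28  0.25  1.89 -0.08  0.98  1.38]
tool delta [ 0.0003 -0.0005  0.0029]
```

The plug is in with no force. I'll seat it gently, release, and back off.

```bash
python3 -m pendant '[0,0,0.002,0,0,0,0,0,0,0.001,0,0,0,0,0,0,0.0008,0,0,0,0,0,0,0,0,0,0,0]'; python3 st.py .505 .087 .211
python3 -m pendant '[0,0,0,0,0,0,0.05,0,0,0,0,0,0,0.05,0,0,0,0,0,0,0.05,0,0,-0.04,0,0,0,0.05,0,0,-0.05,0,0,0,0.05,-0.027,0.035,0,0,0,0,0.05,-0.027,0.035,0,0,0,0,0.05,0,0,0,0,0,0,0.05,0,0,0,0,0,0,0.05,0,0,0,0,0,0,0.05]'
python3 - <<'E'
from h import *
s=observe();print(s["position"],s["clock"])
c=cam("wrist",s);im=get_image("wrist");cv2.imwrite("pics/w8.png",cv2.resize(cv2.cvtColor(im,cv2.COLOR_RGB2BGR)[:230,100:420],None,fx=2.5,fy=2.5,interpolation=2))
np.save("w8.npy",np.r_[s["position"],s["ee_rot"]])
E
```

```text
clock: 48.15
position: [0.5053, 0.0875, 0.2109]
ee_rot: [-0.0, 3.141, 0.001]
force: [-2.8, -0.6, 10.5]
width: 0.235
gripper_force: 20.0
48.15 [0.5053 0.0875 0.2109] y-ang 90.0 z [ 0.001  0.001 -1.   ] F [-2.8 -0.6 10.5] w 21.5 gf 20.0 j [-0.48  0.28  0.25  1.9  -0.08  0.98  1.38]
tool delta [ 0.0003 -0.0005 -0.0001]
clock: 49.4
position: [0.5588, 0.1563, 0.3]
ee_rot: [-0.002, -3.141, 0.001]
force: [-0.3, -0.2, 0.7]
width: 0.548
gripper_force: 0.0
[0.55878323 0.15627658 0.29998019] 49.4
```

View pics/w8.png

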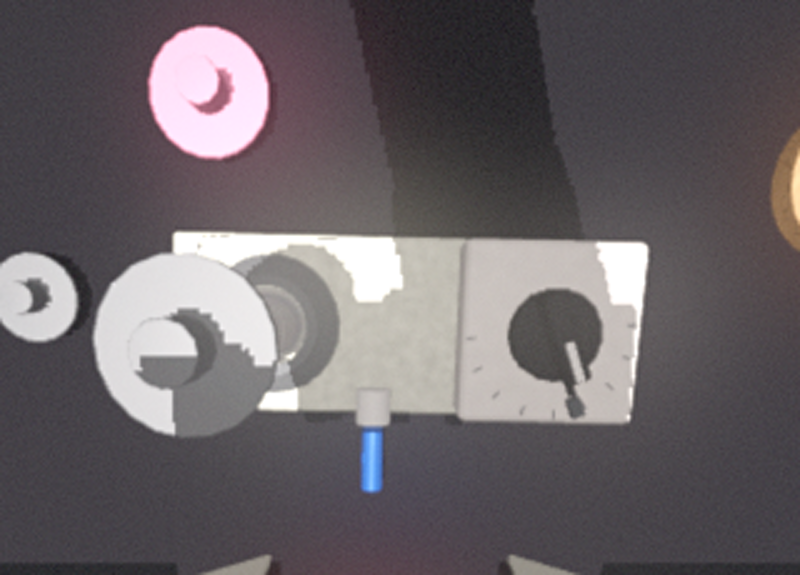

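The cap is seated: the flange is round and centred at crop (185,344), as at the start. One numeric check of the dial before handing in.

```bash
python3 - <<'E'
from h import *
p=np.load("w8.npy");c=cam("wrist",dict(position=p[:3],ee_rot=p[3:]))
f=lambda u,v,z:plane(c,(u/2.5+100,v/2.5),z)
print("cap",f(185.5,344.5,.196))
d=np.mean([f(463,239,.048),f(649,243,.048),f(629,423,.048),f(457,418,.048)],0);print(d)
ang=lambda a,b:np.degrees(np.arctan2(*(b-a)[1::-1]))
print("pointer",ang(d,f(571,391,.053)),"tab",ang(d,f(575,407,.055)),"stripe",ang(f(570,345,.086),f(582,380,.086)))
E
python3 - <<'E'
import cv2,numpy as np
i=cv2.imread("pics/w8.png");cv2.imwrite("pics/d3.png",cv2.resize(i[280:430,490:650],None,fx=4,fy=4,interpolation=2))
E
```

```text
cap [0.50597737 0.08731139 0.196     ]
[0.5105545 0.2418233 0.048    ]
pointer 22.15611954433362 tab 20.598084964054184 stripe 22.329919896004665
```

View pics/d3.png

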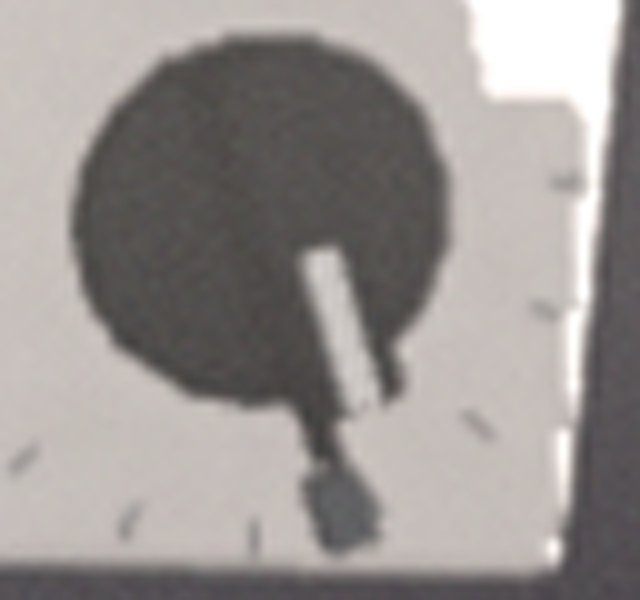

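The pointer meets the tab (tip about (325,460), tab (340,505)). It is within about 2° of the mark, so I'm handing in.

```bash
python3 -c "
from cell import *
print(sign_off())"
```

```text
the job is handed in; nothing more can be done
None
```

I handed the job in after about 50 s of the 210 s: all four white pucks are stacked in the tube, the cap is back fully on, and the dial pointer is within about 2° of the index tab; the sign-off returned no verdict.

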